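Shut the spoon box and turn its turnbutton across the lid

TASK

Of the two steel boxes on the counter, one has been left with its lid ajar. Press that lid fully shut first, then turn the box's turnbutton as far as it goes, so that its nose lies square across the front edge of the lid like the one on the other box. Leave the other box's turnbutton as it is.

Things in the scene. Friction and masses are not known exactly. Their poses are not given: they have to be found in the camera images.
- spoon_box: the steel box with the ajar lid, 127 x 194 mm, fixed; shut, its lid's top is 65 mm up. Origin: centre of its underside; x from its front to its back, away from the robot, y to its left, z up. The lid, hinged at the back (x +61, z 63 mm), stands 0.2 to 0.4 rad open; stiff, it stays where left; 1 to 4 N on the knob shut it. The turnbutton's upright pivot is at x -95, y +45 mm, before the front wall
- lid_knob (a point): centre of the top of the small black knob on the ajar lid, 18 mm wide and 16 mm high, in the middle of the lid's width and 32 mm behind its front edge; z is square to the lid. With the lid shut, z points straight up and this point is 81 mm above the counter, at x -31, y 0 mm in the box's frame
- spoon_box_button_grip (a point): the ajar box's turnbutton: middle of its upright black thumb grip (34 mm long, 10 thick, from 73 to 102 mm up), on the pivot, 92 mm up. x points to the tip of its steel nose, 50 mm off, 16 wide, 67 to 72 mm up. At first the nose points to the box's right, at most 0.4 rad turned in; it turns anticlockwise from above to a stop, over the lid along the box's x. 0.04 N m; stays where left
- other_box_button_nose (a point): tip of the turnbutton's nose on the other box, of the same make and size, whose lid is shut and whose turnbutton already lies across it, 72 mm above the counter. To be left alone. (Right of the counter, from about x 0.4 m on and y below -0.1 m, stands a tall display case: keep the arm clear of it)

How it is judged:
By the outcome, as a careful person would: the job done as asked, in the order asked, and still so for the second after the job is handed in, with the robot touching nothing.
It also fails if it takes over 48 s, if anything falls off the work surface, if the arm or the gripper's body presses on something with over 40 N, if the wrist force passes 120 N, or if a joint passes its speed limit or range.

ROBOT

A 6-joint arm with a two-finger parallel gripper is mounted at the origin on a cart in front of the work surface, level with it; the furniture and walls round the work are solid. World frame = base frame: x ahead of the robot, y to its left, z up, the work surface at z = 0. Lengths are in mm, angles in rad, forces in N, time in s.
With the tool pointing down it reaches from about 275 to 1000 mm from the base axis. Payload 8.4 kg.
Tool frame: the origin (TCP) lies on the mounting face of the last link; the fingertips stand 173 mm ahead of it and the grasp point (between the pads) lies 155 mm ahead of it; z points along the fingers, y is the line along which they close (so a half turn about z gives the same grasp; the last joint's range is limited). The gripper opens to 85 mm and grips with 20 to 120 N. Pads are 22 mm wide; open, the fingers measure 114 mm over their backs; the gripper's body (76 mm by 85 mm) begins 54 mm behind the grasp point. The pads swing forward as they close: fully open they stand 13 mm farther back than shut.
Start: joints at [-1.187, 0.353, 1.633, -0, 1.155, -0.002], TCP at [235.187, -579.065, 404.681] pointing down, gripper open.
Joint ranges: [-2.63, 2.63], [-0.92, 2.1], [0.06, 2.66], [-1.3, 4.44], [0, 2.69], [-3.02, 3.02]. Speed limits (rad/s): [2.22, 2.22, 2.79, 3.14, 3.14, 3.14].

INTERFACE

Orientations are given as [roll, pitch, yaw] about the fixed x, y, z axes, in that order (R = Rz(yaw) Ry(pitch) Rx(roll)).
In Python, from rig import r gives the robot as it stands.
- The arm moves only by the tool apply_moves, never from a script. Its argument "deltas" is a list of rows, each an object with "claw": the gripper command: -1 is fully open, 1 is shut, values between are in proportion; "delta_pos": the shift along the tool's x, y, z in cm, a list of three; "yaw": the turn about the tool's z in rad. In form: [{"claw": claw, "delta_pos": [tx, ty, tz], "yaw": yaw}, ...]. A call has 1 to 8 rows; each row shifts and turns the commanded pose from where the row before left it, along the tool's axes as they then stand; what a row does not reach is not made up. A row lasts 1/8 s, in which the tool goes at most 62.5 mm and 10.7 degrees, less where a joint would pass 70% of its speed; a pose out of reach is approached as far as the arm can. A call with a gripper value outside its range is refused whole. The fingers move at their own pace and stop on an object; "grip_force" is the grip in N (left out, the last holds). Time passes only in rows, so rows that do not move let the fingers close. It gives the time, the measured TCP pose, the force, the opening and the grip force at its end, in the units of the state.
- r.sense(): the state, without advancing time (a new reading comes with each control period).
- r.grab_frame(name): name is "scene" or "top" or "wrist"; returns a dict with "img" (480x640x3 uint8, blue, green, red), "z_map" (480x640 float32, mm along the optical axis (not along the pixel's ray), 0 where there is no reading), "fx", "fy", "cx", "cy" (pixels), "eye" and "rotation" of the camera in the world; the wrist camera has in their place "T_tool_cam" (4x4, takes a point from camera to tool coordinates, whose origin is the TCP and whose axes are the flange's). Camera axes: x right, y up, looking along -z (the intrinsics and any distortion apply to the point x, -y, -z); pixel columns grow to the right and rows downward; lengths in mm; the calibration is good to about 2 mm. A picture is of the moment at which its call begins: read the wrist's pose just before it.
- r.sign_off(): hands the job in; it is judged then, once.
The state is a dict: "clock": time; "qpos": joint angles; "qvel": joint speeds; "joint_efforts": joint torques, N m; "eef_pos": TCP position; "tcp_rot": TCP orientation; "contact_force": force on the tool from outside, world axes, zero at the start; "wrist_torque": the same for the moment, N m; "opening": opening from 0.0 (shut) to 1.0 (fully open); "grasp_force": force on a finger pad.
Only numpy, scipy, OpenCV 4.12 (cv2) and the standard library are available. Lean on these libraries where they do the work, as an engineer would, in place of code of your own. Each camera call takes 0.05 s, during which the arm holds its last target. There are 200 camera calls.

## Working session

There is one attempt and no reset: what is moved stays moved. The work goes in short steps, Python scripts to look and compute and a tool call to move; the robot and the scene stay as the last step left them, time stands still between calls to the robot, and variables do not carry over. Pictures are saved under pics/ and viewed, at most 10 in all, crops included, and the job is handed in when it is done.

Besides the shell and the picture viewer there is one more tool, called after "Emit:" in YAML: its name, and indented under it one key for each argument. apply_moves: Moves the arm, as the interface text tells. Its arguments: {"type":"object","properties":{"deltas":{"type":"array"},"grip_force":{"type":"number"}},"required":["deltas"]}

```bash
mkdir -p pics; ls; python3 - <<'E'
from rig import r
import cv2,numpy as np,pickle
s=r.sense();print(s)
F={}
for n in("scene","top"):
    f=r.grab_frame(n);F[n]=f;cv2.imwrite(f"pics/{n}0.png",f["img"])
    print(n,{k:(np.round(v,3).tolist() if hasattr(v,'shape') else v) for k,v in f.items() if k not in("img","z_map")})
pickle.dump(F,open("f0.pkl","wb"))
E
```

```text
pics
{'clock': 0.0, 'qpos': array([-1.18735658e+00,  3.53648380e-01,  1.63410847e+00,  3.04863300e-05,
        1.15518900e+00, -2.41010732e-03]), 'qvel': array([ 0.00014186,  0.00083171, -0.00041279, -0.00011928,  0.00170397,
       -0.00118618]), 'joint_efforts': array([-1.71861075e-06, -6.05262065e+01, -3.42072129e+01,  6.75211140e-05,
        9.49224952e-03,  4.32448121e-05]), 'eef_pos': array([ 235.13194851, -578.84360893,  403.97235066]), 'tcp_rot': array([-3.14023953e+00, -3.11356530e-05,  3.85837510e-01]), 'contact_force': array([-0.58424678, -0.06352735, -0.02222645]), 'wrist_torque': array([-0.02842015,  0.02255949,  0.01774458]), 'grasp_force': 0.0, 'opening': 0.9991961105109604}
scene {'fx': 561.9694627783432, 'fy': 561.9694627783432, 'cx': 322.49411815651143, 'cy': 243.01851387761891, 'eye': [-107.269, 662.071, 456.603], 'rotation': [1.105, 0.026, -2.207]}
top {'fx': 576.936867744852, 'fy': 576.936867744852, 'cx': 325.1192699467685, 'cy': 235.86827611688156, 'eye': [335.441, 221.681, 911.305], 'rotation': [0.222, 0.006, -1.548]}
```

View pics/scene0.png

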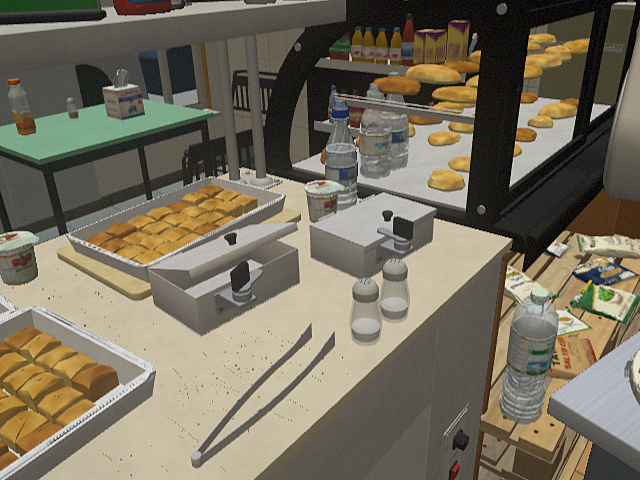

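View pics/top0.png

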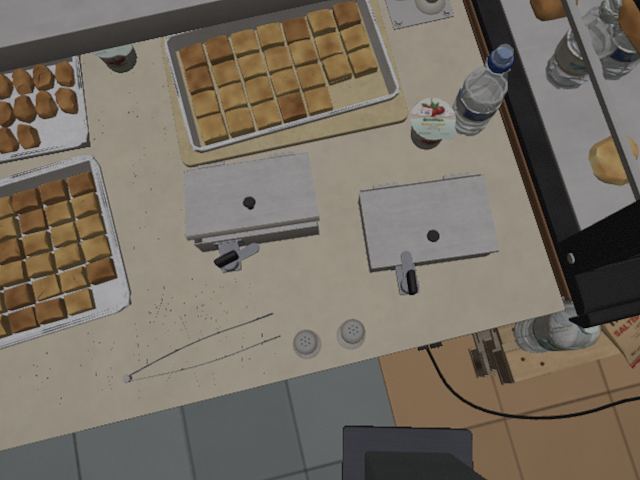

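The scene view shows the ajar box at about (225,275), with its grip at (240,275). In the top view its knob is at (250,203), its grip at (228,260) and its nose tip near (257,246). The other box's knob is at (433,236) and its nose tip is near (405,256).

```bash
cat > h.py <<'E'
import numpy as np,cv2
from scipy.spatial.transform import Rotation as R
def cam(f,T=None):
    if T is None: return R.from_euler('xyz',f["rotation"]).as_matrix(),np.array(f["eye"])
    M=T@f["T_tool_cam"]; return M[:3,:3],M[:3,3]
def dirs(f,u,v): return np.stack([(u-f["cx"])/f["fx"],-(v-f["cy"])/f["fy"],-np.ones_like(u)],-1)
def cloud(f,T=None):
    v,u=np.mgrid[:480,:640].astype(float); M,e=cam(f,T)
    P=(dirs(f,u,v)*f["z_map"][...,None])@M.T+e; P[f["z_map"]==0]=np.nan; return P
def plane(f,u,v,z,T=None):
    M,e=cam(f,T); d=dirs(f,np.array(float(u)),np.array(float(v)))@M.T; return e+d*(z-e[2])/d[2]
E
python3 - <<'E'
import pickle; from h import *
F=pickle.load(open("f0.pkl","rb"))
for n,(u0,u1,v0,v1) in dict(top=(170,510,150,310),scene=(140,450,190,340)).items():
    f=F[n];P=cloud(f);im=f["img"]
    m=np.zeros((480,640),np.uint8);m[v0:v1,u0:u1]=(im[v0:v1,u0:u1].max(-1)<60)*255
    k,l,st,c=cv2.connectedComponentsWithStats(m)
    for i in range(1,k):
        if st[i,4]>25:
            q=P[l==i]; q=q[~np.isnan(q[:,0])]
            print(n,c[i].round(1),st[i,:5],np.median(q,0).round(1),"ztop",np.percentile(q[:,2],[5,95]).round(1), q[q[:,2]>q[:,2].max()-4].mean(0).round(1))
f=F["top"];P=cloud(f)
for u,v in((187,168),(250,160),(305,155),(187,230),(190,236),(316,219),(310,232),(250,225),(257,246),(362,193),(480,178),(371,267),(495,249),(228,245)): print((u,v),P[v,u].round(1))
im=np.hstack([cv2.resize(f["img"][140:300,170:330],None,fx=2.4,fy=2.4,interpolation=2),cv2.resize(f["img"][160:320,345:505],None,fx=2.4,fy=2.4,interpolation=2)])
cv2.imwrite("pics/crop1.png",im)
E
```

```text
top [248.9 202.4] [243 197  12  12 106] [563.  341.8 110.3] ztop [ 99.9 112.8] [561.8 341.3 112.2]
top [278.7 237.9] [238 230  80  16 215] [532.5 304.4  16.9] ztop [ 6.1 39.7] [517.  361.9  54.1]
top [432.7 235.7] [427 230  12  12 104] [526.   72.6  81.4] ztop [78.  83.9] [526.4  72.1  82.1]
top [209.9 248.1] [200 245  18   6  57] [512.6 413.6  18.4] ztop [ 7.8 39.7] [512.2 399.1  47.3]
top [226.1 258.8] [214 250  25  18 227] [482.3 372.2 101.3] ztop [ 80.2 104.8] [484.1 371.8 103.4]
top [450.3 259. ] [415 253  74  13 167] [503.4  35.9  19.5] ztop [ 8.3 45.3] [491.8  75.5  56. ]
top [382.3 268.7] [370 266  25   6  64] [484.9 141.1  22.9] ztop [ 8.6 50. ] [480.8 149.9  54.4]
top [411.1 282.4] [402 270  15  25 215] [453.6 107.9 100.9] ztop [ 74.2 104.3] [455.2 105.8 102.9]
scene [146.6 193.3] [140 190  13  10  77] [2724.9 -235.  -646.6] ztop [-858.9 -614.2] [2708.8 -225.2 -609.1]
scene [366.4 193.1] [357 190  25   9 126] [ 7.696e+02 -8.700e+01  7.000e-01] ztop [-13.7   2.2] [721.5 -24.5  31.5]
scene [436.8 210.1] [399 196  51  26 246] [ 595.1 -138.2    0.6] ztop [-14.1   2.6] [507.7 -25.6  52.4]
scene [387.2 215.5] [382 211  11  10  63] [520.3  77.8  77.2] ztop [67.7 80.6] [522.5  75.1  79.8]
scene [402.7 227.8] [393 217  21  24 362] [449.  111.3  89.7] ztop [ 76.2 101.7] [451.  109.1 101.1]
scene [230.9 238.2] [224 233  13  12  93] [555.9 346.4 105.9] ztop [ 97.8 110.6] [556.8 345.7 109.2]
scene [239.6 276. ] [230 262  20  30 399] [474.9 378.6  91. ] ztop [ 76.5 102. ] [478.5 376.7 101. ]
(187, 168) [652.3 465.2  -1.5]
(250, 160) [645.6 351.2  61.5]
(305, 155) [652.2 265.3  70.4]
(187, 230) [521.5 429.7 105.1]
(190, 236) [513.4 425.4 102.3]
(316, 219) [544.9 245.   92.8]
(310, 232) [541.1 255.9  24.2]
(250, 225) [530.9 339.5 104.9]
(257, 246) [507.3 332.4  70.3]
(362, 193) [594.1 176.6  66.5]
(480, 178) [621.2  -3.5  68.4]
(371, 267) [485.  160.2  37. ]
(495, 249) [511.3 -22.5  65.8]
(228, 245) [511.3 378.8  53.8]
```

View pics/crop1.png

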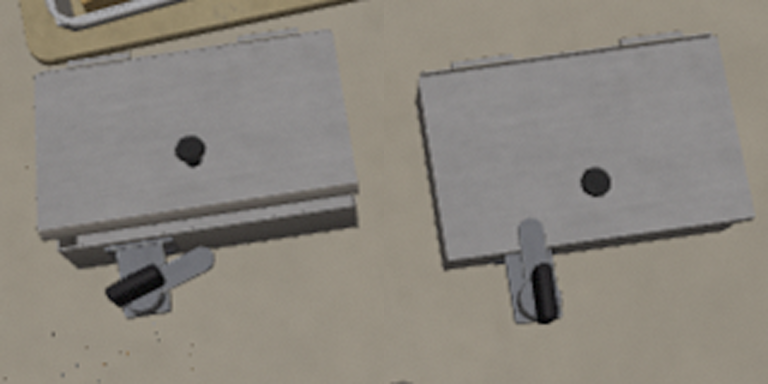

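The crop shows the ajar box's lid raised at the front, with its nose pointing right and slightly inward. The other box's nose lies across its lid. Next I fit the box yaw and the lid.

```bash
python3 - <<'E'
import pickle; from h import *
F=pickle.load(open("f0.pkl","rb"))
for n,poly in dict(top=[(190,175),(303,160),(313,212),(192,230)],scene=[(170,262),(225,248),(290,228),(200,268)]).items():
    f=F[n];P=cloud(f);m=np.zeros((480,640),np.uint8);cv2.fillPoly(m,[np.array(poly)],1)
    m&=(f["img"].max(-1)>90).astype(np.uint8)
    q=P[m>0];q=q[~np.isnan(q[:,0])]
    for _ in range(4):
        c=q.mean(0);nn=np.linalg.svd(q-c,full_matrices=False)[2][2];nn*=np.sign(nn[2]);d=(q-c)@nn;q=q[abs(d)<3]
    # lid opens about hinge at back: normal tilts toward +x(box)
    print(n,len(q),c.round(1),nn.round(3),"open",np.arccos(nn[2]).round(3),"yaw",np.arctan2(nn[1],nn[0]).round(3))
# nose: grey pixels at z 67..74 before the front wall
f=F["top"];P=cloud(f)
for nm,c0 in(("spoon",(482,373)),("other",(452,108))):
    m=(abs(P[...,2]-71)<3.5)&(np.hypot(P[...,0]-c0[0],P[...,1]-c0[1])<58)&(P[...,0]<(525 if nm=="spoon" else 474+.0*P[...,1]))
    q=P[m];print(nm,len(q),q.mean(0).round(1));d=q[:,:2]-c0;i=np.argsort(-np.hypot(*d.T))[:12];print("tip",q[i].mean(0).round(1))
# yaw of the front edges: other-box lid for reference
m=np.zeros((480,640),np.uint8);cv2.fillPoly(m,[np.array([(250,238),(300,230),(311,222),(318,236),(316,240)])],1)
# upper left/right lid edges: extent of lid mask top
hs=cv2.inRange(f["img"],(95,95,95),(190,190,190));
lid=(P[...,2]>66)&(P[...,2]<112)&(P[...,0]>525)&(P[...,0]<660)&(P[...,1]>235)&(P[...,1]<450)
q=P[lid][:,:2].astype(np.float32)
print("lid rect",cv2.minAreaRect(q))
lo=(abs(P[...,2]-65)<6)&(P[...,0]>470)&(P[...,0]<640)&(P[...,1]>-40)&(P[...,1]<185)
print("other rect",cv2.minAreaRect(P[lo][:,:2].astype(np.float32)))
E
```

```text
top 6300 [582.2 345.6  87.9] [0.317 0.057 0.947] open 0.328 yaw 0.177
scene 845 [539.9 372.2  97.3] [0.301 0.04  0.953] open 0.309 yaw 0.132
spoon 262 [494.7 350.7  72.5]
tip [508.  331.5  72.4]
other 73 [457.7 110.2  72.7]
tip [470.  110.4  72.7]
lid rect ((586.6685791015625, 346.0657958984375), (123.2973861694336, 193.91773986816406), 10.097612380981445)
other rect ((550.5466918945312, 74.82270050048828), (141.1280975341797, 195.2275390625), 9.420705795288086)
```

Emit:
apply_moves:
  deltas:
    - {"claw": 1,"delta_pos": [2.4,-4.2,0],"yaw": 0}
    - {"claw": 1,"delta_pos": [2.4,-4.2,0],"yaw": 0}
    - {"claw": 1,"delta_pos": [2.4,-4.2,0],"yaw": 0}
    - {"claw": 1,"delta_pos": [2.4,-4.2,0],"yaw": 0}
    - {"claw": 1,"delta_pos": [2.4,-4.2,0],"yaw": 0}
    - {"claw": 1,"delta_pos": [2.4,-4.2,0],"yaw": 0}
    - {"claw": 1,"delta_pos": [2.4,-4.2,0],"yaw": 0}
    - {"claw": 1,"delta_pos": [2.4,-4.2,0],"yaw": 0}
  grip_force: 30

```text
clock: 1.1
eef_pos: [286.4, -194.0, 404.6]
tcp_rot: [-3.142, -0.0, 0.385]
contact_force: [0.6, 0.8, -0.1]
opening: -0.001
grasp_force: 0.0
```

Emit:
apply_moves:
  deltas:
    - {"claw": 1,"delta_pos": [3,-4.2,0],"yaw": 0}
    - {"claw": 1,"delta_pos": [3,-4.2,0],"yaw": 0}
    - {"claw": 1,"delta_pos": [4,-4,0],"yaw": 0}
    - {"claw": 1,"delta_pos": [4,-4,0],"yaw": 0}
    - {"claw": 1,"delta_pos": [4,-4,0],"yaw": 0}
    - {"claw": 1,"delta_pos": [4,-4,0],"yaw": 0}
    - {"claw": 1,"delta_pos": [4,-4,0],"yaw": 0}
    - {"claw": 1,"delta_pos": [4,-4,0],"yaw": 0}

```text
clock: 2.1
eef_pos: [442.9, 219.6, 404.5]
tcp_rot: [3.141, 0.0, 0.386]
contact_force: [1.5, -0.5, -0.2]
opening: -0.001
grasp_force: 0.0
```

Emit:
apply_moves:
  deltas:
    - {"claw": 1,"delta_pos": [0,0,0],"yaw": -0.18}
    - {"claw": 1,"delta_pos": [0,0,0],"yaw": -0.18}
    - {"claw": 1,"delta_pos": [0,0,0],"yaw": -0.18}
    - {"claw": 1,"delta_pos": [0,0,0],"yaw": -0.18}
    - {"claw": 1,"delta_pos": [0,0,0],"yaw": -0.18}
    - {"claw": 1,"delta_pos": [0,0,0],"yaw": -0.18}
    - {"claw": 1,"delta_pos": [0,0,0],"yaw": -0.18}

```text
clock: 2.98
eef_pos: [442.5, 217.5, 404.4]
tcp_rot: [-3.141, 0.0, 1.652]
contact_force: [-0.8, -1.1, 0.0]
opening: -0.003
grasp_force: 0.0
```

Emit:
apply_moves:
  deltas:
    - {"claw": 1,"delta_pos": [0,0,0],"yaw": -0.163}
    - {"claw": 1,"delta_pos": [0,0,0],"yaw": -0.163}
    - {"claw": 1,"delta_pos": [0,0,0],"yaw": -0.163}
    - {"claw": 1,"delta_pos": [0,0,0],"yaw": 0}

```text
clock: 3.48
eef_pos: [442.5, 217.5, 404.5]
tcp_rot: [-3.141, -0.0, 2.134]
contact_force: [0.0, 0.4, -0.0]
opening: 0.001
grasp_force: 0.0
```

Emit:
apply_moves:
  deltas:
    - {"claw": 1,"delta_pos": [0.9,3.2,0],"yaw": 0}
    - {"claw": 1,"delta_pos": [0.9,3.3,0],"yaw": 0}
    - {"claw": 1,"delta_pos": [0.9,3.3,0],"yaw": 0}
    - {"claw": 1,"delta_pos": [0,0,0],"yaw": 0}

```text
clock: 3.98
eef_pos: [512.1, 294.0, 404.2]
tcp_rot: [3.141, -0.0, 2.132]
contact_force: [-0.2, 0.2, 0.0]
opening: 0.001
grasp_force: 0.0
```

```bash
cat > w.py <<'E'
import sys;from rig import r;from h import *
s=r.sense();f=r.grab_frame("wrist")
T=np.eye(4);T[:3,:3]=R.from_euler('xyz',s["tcp_rot"]).as_matrix();T[:3,3]=s["eef_pos"]
print(s["eef_pos"].round(1),s["tcp_rot"].round(3),s["contact_force"].round(1),s["qpos"].round(2))
cv2.imwrite(sys.argv[1],f["img"]);P=cloud(f,T)
m=(f["img"].max(-1)<60).astype(np.uint8)*255
k,l,st,c=cv2.connectedComponentsWithStats(m)
for i in range(1,k):
    if 80<st[i,4]<20000:
        q=P[l==i];q=q[~np.isnan(q[:,0])]
        if len(q)<20: continue
        t=q[q[:,2]>np.percentile(q[:,2],98)-5]
        print(c[i].round(0),st[i,4],np.median(q,0).round(1),"top",t.mean(0).round(1),cv2.minAreaRect(t[:,:2].astype(np.float32)))
np.save("P.npy",P)
E
python3 w.py pics/w1.png
```

```text
[512.1 294.  404.2] [ 3.141 -0.     2.132] [-0.2  0.2  0. ] [ 0.52  0.3   1.71  0.    1.13 -0.04]
[91. 57.] 195 [-100.9  179.6 -784.7] top [ -98.9  178.1 -772.8] ((-102.3793716430664, 177.02163696289062), (123.97179412841797, 6.410048961639404), 0.21284261345863342)
[401.  79.] 185 [508.5 416.1  23.9] top [508.6 400.   47.2] ((508.5760498046875, 400.2261962890625), (0.4276873767375946, 4.710100173950195), 9.54684829711914)
[ 45. 147.] 14657 [ 108.3   84.1 -404.2] top [ 106.7  102.  -243.1] ((106.52262878417969, 93.00498962402344), (18.923133850097656, 67.21908569335938), 18.896652221679688)
[347.  99.] 936 [479.8 375.6 102.2] top [480.1 375.7 102.3] ((480.1888427734375, 375.75201416015625), (9.480125427246094, 33.236610412597656), 29.726295471191406)
[135. 154.] 158 [377.3 269.8  72.5] top [376.1 267.8  74. ] ((374.5444030761719, 267.3540954589844), (9.289247512817383, 29.825984954833984), 45.79953384399414)
[346. 208.] 551 [528.7 305.9  22.8] top [524.9 320.1  44.4] ((527.7739868164062, 310.9049987792969), (3.1977005004882812, 113.68601989746094), 11.993578910827637)
[427. 212.] 593 [559.5 344.9 109.7] top [560.2 344.9 110. ] ((560.7254638671875, 344.7430114746094), (16.200586318969727, 16.607872009277344), 32.94007873535156)
[112. 238.] 205 [388.7 205.5  72. ] top [387.7 203.8  73.8] ((385.9100036621094, 202.4378204345703), (10.859793663024902, 31.06415557861328), 68.60101318359375)
[521. 346.] 109 [731.6 287.2  29.3] top [731.3 287.4  29.7] ((731.8236694335938, 286.7189025878906), (2.878026008605957, 29.63679313659668), 21.05044937133789)
[162. 351.] 89 [458.4 123.5  50.1] top [458.7 123.5  50.1] ((459.3168640136719, 123.72325134277344), (39.849876403808594, 2.356525182723999), 9.409355163574219)
[149. 359.] 177 [453.4 118.8  60.4] top [453.4 118.1  62.6] ((453.5750427246094, 117.2503433227539), (7.96644926071167, 23.17501449584961), 86.89515686035156)
```

View pics/w1.png

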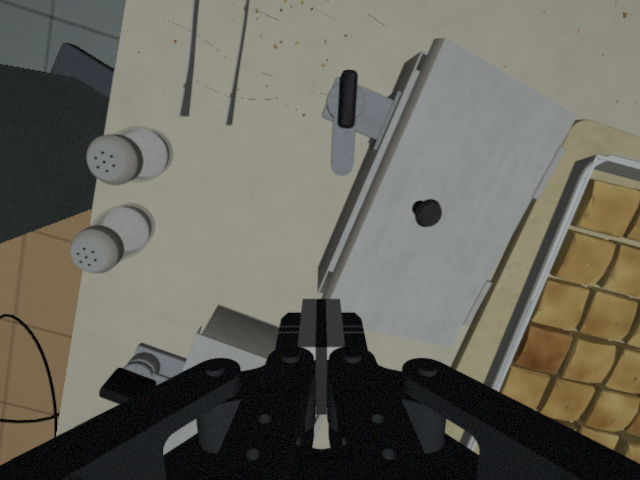

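The wrist view shows the closed fingers, the knob at (427,212), the grip at (347,99), and the nose tip near (342,172). Its measurements agree with the top view. I move above the knob.

Emit:
apply_moves:
  deltas:
    - {"claw": 1,"delta_pos": [0.6,2.2,0],"yaw": 0}
    - {"claw": 1,"delta_pos": [0.6,2.1,0],"yaw": 0}
    - {"claw": 1,"delta_pos": [0.6,2.1,0],"yaw": 0}
    - {"claw": 1,"delta_pos": [0,0,3.7],"yaw": 0}
    - {"claw": 1,"delta_pos": [0,0,3.7],"yaw": 0}
    - {"claw": 1,"delta_pos": [0,0,3.3],"yaw": 0}
    - {"claw": 1,"delta_pos": [0,0,0],"yaw": 0}

```text
clock: 4.9
eef_pos: [554.0, 340.9, 295.3]
tcp_rot: [-3.136, -0.0, 2.133]
contact_force: [0.2, 0.2, -0.3]
opening: -0.003
grasp_force: 0.0
```

Emit:
apply_moves:
  deltas:
    - {"claw": 1,"delta_pos": [0.1,0.4,0.5],"yaw": 0}
    - {"claw": 1,"delta_pos": [0,0,0.5],"yaw": 0}
    - {"claw": 1,"delta_pos": [0,0,0.4],"yaw": 0}
    - {"claw": 1,"delta_pos": [0.05,-0.1,0.4],"yaw": 0}
    - {"claw": 1,"delta_pos": [0.05,-0.1,0.4],"yaw": 0}
    - {"claw": 1,"delta_pos": [0.05,-0.1,0.4],"yaw": 0}

```text
clock: 5.65
eef_pos: [554.9, 344.8, 271.5]
tcp_rot: [-3.142, -0.0, 2.135]
contact_force: [-1.1, -0.4, 1.8]
opening: -0.003
grasp_force: 0.8
```

Emit:
apply_moves:
  deltas:
    - {"claw": 1,"delta_pos": [0.05,-0.1,0.4],"yaw": 0}
    - {"claw": 1,"delta_pos": [0.05,-0.1,0.4],"yaw": 0}
    - {"claw": 1,"delta_pos": [0,0,0.3],"yaw": 0}
    - {"claw": 1,"delta_pos": [0,0,0.3],"yaw": 0}

```text
clock: 6.15
eef_pos: [552.9, 344.7, 257.5]
tcp_rot: [3.141, -0.0, 2.135]
contact_force: [-0.5, -0.0, 2.2]
opening: 0.001
grasp_force: 0.6
```

Emit:
apply_moves:
  deltas:
    - {"claw": 1,"delta_pos": [0,0,0.2],"yaw": 0}
    - {"claw": 1,"delta_pos": [0,0,0.1],"yaw": 0}
    - {"claw": 1,"delta_pos": [0,0,0.1],"yaw": 0}

```text
clock: 6.52
eef_pos: [552.9, 344.7, 254.3]
tcp_rot: [3.142, -0.0, 2.135]
contact_force: [-4.6, -2.5, 13.4]
opening: 0.0
grasp_force: 6.6
```

Emit:
apply_moves:
  deltas:
    - {"claw": 1,"delta_pos": [0,0,0.05],"yaw": 0}
    - {"claw": 1,"delta_pos": [0,0,0],"yaw": 0}

```text
clock: 6.78
eef_pos: [552.8, 344.6, 254.4]
tcp_rot: [3.141, 0.0, 2.135]
contact_force: [-3.6, -3.0, 10.6]
opening: 0.006
grasp_force: 5.6
```

Emit:
apply_moves:
  deltas:
    - {"claw": 1,"delta_pos": [0,0,-2],"yaw": 0}
    - {"claw": 1,"delta_pos": [0,0,-4],"yaw": 0}
    - {"claw": 0,"delta_pos": [0,-4,-4],"yaw": 0}
    - {"claw": 0,"delta_pos": [0,-4,0],"yaw": 0}
    - {"claw": 0,"delta_pos": [0,0,0],"yaw": 0}
    - {"claw": 0,"delta_pos": [0,0,0],"yaw": 0}

```text
clock: 7.52
eef_pos: [485.8, 302.2, 354.2]
tcp_rot: [3.139, 0.0, 2.135]
contact_force: [1.0, 1.4, -0.2]
opening: 0.498
grasp_force: 0.0
```

```bash
python3 w.py pics/w2.png
```

```text
[485.8 302.2 354.2] [3.139 0.    2.135] [ 1.   1.4 -0.2] [ 0.55  0.33  1.8  -0.    1.02 -0.01]
[83. 61.] 305 [-112.   179.3 -776.9] top [-126.7  169.1 -768.4] ((-102.45515441894531, 167.39913940429688), (123.21359252929688, 22.16815757751465), 1.9108713865280151)
[ 44. 156.] 14901 [ 108.3   94.2 -421.7] top [ 109.6  104.7 -260.4] ((215.68893432617188, 176.93252563476562), (314.9208068847656, 66.44181060791016), 36.99394607543945)
[441. 105.] 761 [508.2 414.8  31.8] top [505.9 412.8  58.8] ((506.28509521484375, 410.8128967285156), (0.9348694086074829, 43.08850860595703), 9.809819221496582)
[386. 136.] 1583 [479.2 375.8 102. ] top [480.  376.  102.1] ((480.44482421875, 375.9289855957031), (10.165353775024414, 33.338680267333984), 29.736148834228516)
[374. 250.] 2004 [527.3 309.1  29.4] top [524.3 311.3  59.3] ((524.3668823242188, 311.4497375488281), (1.0118017196655273, 122.42515563964844), 10.315370559692383)
[132. 192.] 282 [375.1 271.7  71.2] top [373.9 269.8  73.2] ((372.9543762207031, 268.236328125), (9.709649085998535, 29.95528221130371), 53.360939025878906)
[449. 248.] 685 [551.1 343.8  81.1] top [551.3 343.7  81. ] ((551.6622924804688, 343.63482666015625), (17.73212432861328, 17.157094955444336), 74.85515594482422)
[105. 288.] 398 [386.4 206.   71.9] top [385.1 204.8  74. ] ((385.1307678222656, 202.43264770507812), (11.80776596069336, 31.828706741333008), 72.94251251220703)
```

View pics/w2.png

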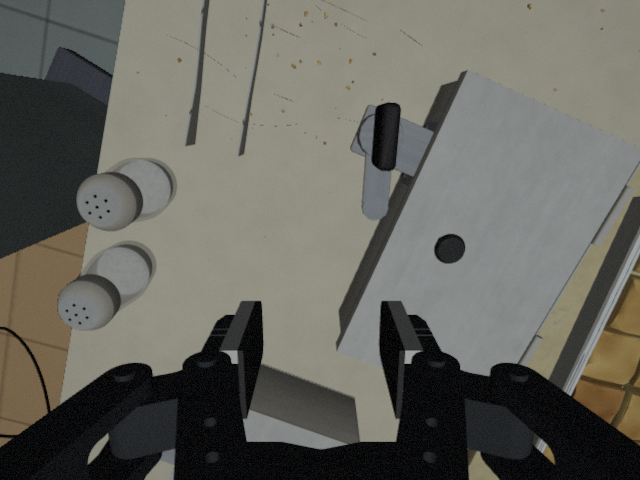

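The lid is shut: the knob top at (450,248) is 81.0 mm up. The grip at (386,136) still points with the nose to the right. I move over the grip.

Emit:
apply_moves:
  deltas:
    - {"claw": 0,"delta_pos": [2.2,1.2,0],"yaw": 0}
    - {"claw": 0,"delta_pos": [2.2,1.2,0],"yaw": 0}
    - {"claw": 0,"delta_pos": [2.1,1.1,0],"yaw": 0}
    - {"claw": 0,"delta_pos": [0,0,2.5],"yaw": 0.045}
    - {"claw": 0,"delta_pos": [0,0,2.5],"yaw": 0}
    - {"claw": 0,"delta_pos": [0,0,0],"yaw": 0}

```text
clock: 8.32
eef_pos: [479.3, 376.0, 301.2]
tcp_rot: [-3.138, 0.001, 2.091]
contact_force: [-1.1, -0.4, 0.1]
opening: 0.496
grasp_force: 0.0
```

Emit:
apply_moves:
  deltas:
    - {"claw": 0,"delta_pos": [0,0.1,2],"yaw": 0}
    - {"claw": 0,"delta_pos": [0,0,2],"yaw": 0}
    - {"claw": 0,"delta_pos": [0,0,1.2],"yaw": 0}
    - {"claw": 0,"delta_pos": [0,0,0],"yaw": 0}

```text
clock: 8.82
eef_pos: [480.8, 375.9, 250.4]
tcp_rot: [-3.14, 0.0, 2.09]
contact_force: [-0.2, 0.3, 0.5]
opening: 0.501
grasp_force: 0.0
```

Emit:
apply_moves:
  deltas:
    - {"claw": 0.4,"delta_pos": [0,0,0],"yaw": 0}
    - {"claw": 1,"delta_pos": [0,0,0],"yaw": 0}
    - {"claw": 1,"delta_pos": [0,0,0],"yaw": 0}
    - {"claw": 1,"delta_pos": [0,0,0],"yaw": 0}
    - {"claw": 1,"delta_pos": [0,0,0],"yaw": 0}
  grip_force: 25

```text
clock: 9.45
eef_pos: [480.8, 376.0, 252.1]
tcp_rot: [3.141, -0.0, 2.09]
contact_force: [-3.0, -1.8, 6.0]
opening: 0.107
grasp_force: 29.3
```

Emit:
apply_moves:
  deltas:
    - {"claw": 1,"delta_pos": [0,0,-0.1],"yaw": -0.1}
    - {"claw": 1,"delta_pos": [0,0,0],"yaw": -0.14}
    - {"claw": 1,"delta_pos": [0,0,0],"yaw": -0.14}
    - {"claw": 1,"delta_pos": [0,0,0],"yaw": -0.14}
    - {"claw": 1,"delta_pos": [0,0,0],"yaw": -0.14}
    - {"claw": 1,"delta_pos": [0,0,0],"yaw": -0.14}
    - {"claw": 1,"delta_pos": [0,0,0],"yaw": -0.14}
    - {"claw": 1,"delta_pos": [0,0,0],"yaw": -0.1}

```text
clock: 10.45
eef_pos: [480.2, 375.1, 252.1]
tcp_rot: [-3.139, -0.002, 3.134]
contact_force: [-3.0, -5.9, 1.7]
opening: 0.11
grasp_force: 28.7
```

```bash
python3 -c "
from rig import r
s=r.sense();print(s['wrist_torque'],s['tcp_rot'],s['eef_pos'],s['contact_force'],s['qpos'])"
```

```text
[-0.87236081  0.43920391 -0.0615256 ] [-3.13928073e+00 -2.01893741e-03  3.13369002e+00] [480.23072216 375.06516666 252.10410271] [-3.04742354 -5.92173686  1.72213578] [ 6.60748758e-01  5.07255934e-01  1.78128383e+00 -7.44732880e-04
  8.56070429e-01 -9.01658311e-01]
```

Emit:
apply_moves:
  deltas:
    - {"claw": 1,"delta_pos": [0,0,0],"yaw": -0.06}
    - {"claw": 1,"delta_pos": [0,0,0],"yaw": -0.06}
    - {"claw": 1,"delta_pos": [0,0,0],"yaw": -0.06}
    - {"claw": 1,"delta_pos": [0,0,0],"yaw": 0}

```text
clock: 10.95
eef_pos: [480.2, 374.9, 252.1]
tcp_rot: [-3.139, -0.003, -2.972]
contact_force: [-2.5, -6.6, 2.7]
opening: 0.106
grasp_force: 28.8
```

```bash
python3 -c "
from rig import r
s=r.sense();print(s['wrist_torque'],s['tcp_rot'],s['eef_pos'],s['contact_force'])"
```

```text
[-0.99904105  0.39209387  0.04834241] [-3.13927502e+00 -2.56653189e-03 -2.97236650e+00] [480.23720658 374.85707131 252.09482489] [-2.4676248  -6.57384896  2.74322199]
```

Emit:
apply_moves:
  deltas:
    - {"claw": 1,"delta_pos": [0,0,0],"yaw": -0.04}
    - {"claw": 1,"delta_pos": [0,0,0],"yaw": 0}

```text
clock: 11.2
eef_pos: [480.3, 374.8, 252.1]
tcp_rot: [-3.14, -0.003, -2.934]
contact_force: [-2.7, -7.2, 1.8]
opening: 0.108
grasp_force: 32.2
```

```bash
python3 -c "
from rig import r
s=r.sense();print(s['wrist_torque'],s['tcp_rot'],s['eef_pos'],s['contact_force'])"
```

```text
[-1.11613721  0.38216281 -0.52264666] [-3.13955568e+00 -2.81583649e-03 -2.93384375e+00] [480.30325435 374.78106244 252.0972843 ] [-2.71658808 -7.18456018  1.78369331]
```

The wrist torque jumped at the stop, as expected. I release and lift.

Emit:
apply_moves:
  deltas:
    - {"claw": 0.2,"delta_pos": [0,0,0],"yaw": 0}
    - {"claw": 0.1,"delta_pos": [0,0,0],"yaw": 0}
    - {"claw": 0.1,"delta_pos": [0,0,0],"yaw": 0}
    - {"claw": 0.1,"delta_pos": [0,0,-2],"yaw": 0}
    - {"claw": 0.1,"delta_pos": [0,0,-4],"yaw": 0}
    - {"claw": 0.1,"delta_pos": [-4,0,-4],"yaw": 0}
    - {"claw": 0.1,"delta_pos": [4,0,-2],"yaw": 0}
    - {"claw": 0.1,"delta_pos": [0,0,0],"yaw": 0}

```text
clock: 12.2
eef_pos: [479.9, 375.9, 375.4]
tcp_rot: [3.14, 0.003, -2.933]
contact_force: [0.6, 0.4, 0.9]
opening: 0.453
grasp_force: 0.0
```

```bash
python3 w.py pics/w3.png; python3 -c "
from rig import r;import cv2
cv2.imwrite('pics/s3.png',r.grab_frame('scene')['img'][150:350,130:450])"
```

```text
[479.9 375.9 375.4] [ 3.140e+00  3.000e-03 -2.933e+00] [0.6 0.4 0.9] [ 0.66  0.36  1.7   0.    1.08 -1.12]
[63. 21.] 441 [386.3 207.1  72.3] top [386.5 206.   75.2] ((387.89117431640625, 204.60348510742188), (6.266680717468262, 25.07184410095215), 65.31555938720703)
[181.  20.] 229 [372.  273.8  72.1] top [371.8 272.5  74.7] ((373.17120361328125, 270.6307373046875), (5.75692081451416, 24.716903686523438), 58.806880950927734)
[116.  32.] 136 [381.3 212.   19.5] top [381.  211.8  20.5] ((381.4176940917969, 211.05006408691406), (4.528663635253906, 24.95768928527832), 85.07318115234375)
[560.  24.] 110 [308.  524.2   7.2] top [308.1 517.8   8.1] ((308.1645202636719, 511.8446044921875), (6.131037712097168, 30.69852066040039), 0.7813622355461121)
[269.  52.] 92 [371.2 316.6  11.7] top [373.1 311.6  17.2] ((372.7095642089844, 312.6078186035156), (0.3651542663574219, 22.46038818359375), 21.27255630493164)
[ 51. 224.] 3197 [529.4 171.1  16.9] top [516.2 168.2  34.8] ((537.0364379882812, 166.27195739746094), (122.15380096435547, 16.008508682250977), 8.175474166870117)
[607. 203.] 355 [422.6 59
[... 247 characters left out ...]
5741500854492, 9.620688438415527), 9.712431907653809)
[580. 238.] 445 [452.7 578.1  27.9] top [453.3 576.5  35.2] ((453.47314453125, 576.3953857421875), (1.8264682292938232, 34.181251525878906), 22.78592872619629)
[216. 260.] 2451 [528.8 303.7  26.6] top [525.9 304.   57.5] ((524.9133911132812, 308.31829833984375), (1.5541963577270508, 131.47821044921875), 10.259031295776367)
[358. 264.] 707 [508.7 414.1  30. ] top [506.2 412.8  56.8] ((506.47003173828125, 411.2794189453125), (1.0931951999664307, 41.82013702392578), 10.088700294494629)
[602. 331.] 96 [522.3 625.1  28.6] top [526.2 626.2  28.8] ((529.307861328125, 627.1834716796875), (28.707141876220703, 1.70090913772583), 18.250064849853516)
```

View pics/w3.png

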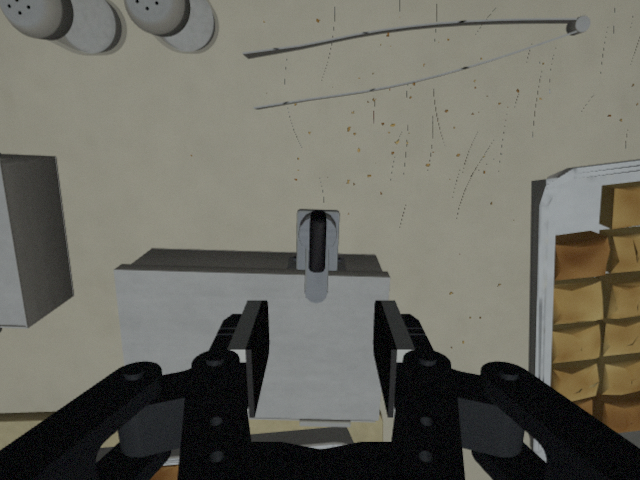

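View pics/s3.png

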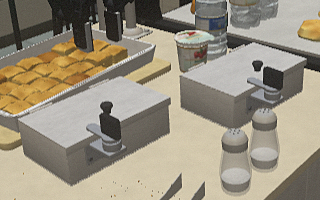

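The wrist view shows the nose lying square across the lid's front edge, at (316,290). The grip is at 9.7° and the box at about 10.2°. The scene crop shows both boxes shut and alike, with the gripper clear.

```bash
python3 -c "
from rig import r
print(r.sign_off())"
```

```text
the job is handed in; nothing more can be done
None
```

The ajar lid was pressed shut (knob top at 81 mm), then its turnbutton was turned to its stop, square to the box within about 0.5°. The other box was not touched, and the job was handed in just after 12.2 s on the robot's clock with the gripper clear.

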